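# Clear the pipe bench and set it up for the next cut

### The job

Set the pipe bench up for the next cut. First clear it: stand the white strainer basket upright in the blue tray and lay the short grey fitting in the orange tray. Then draw the sprung length stop out until its plate lines up with the red mark (its brake keeps it there), and after that lay the white pipe in the V cradle with its end up against the stop plate; set these things down rather than dropping them, and leave everything else on the counter where it is.

Things in the scene. Friction and masses are not known exactly. Their poses are not given: they have to be found in the camera images.
- board: pipe bench, fixed: plywood board 150 (x) x 340 (y) x 18 mm; origin on the counter at mid-width, board y from -160 to +180 mm; x points across, away from the robot, y along. It carries the V cradle and, at x +45 mm, y +30 to +180 mm, a blue tube housing 30 mm wide, top 62 mm above the counter, from which the stop's rod comes out towards -y
- cradle (a point): middle of the aluminium 90-degree V cradle (centre line at board x -40 mm, along y from -45 to +170 mm, tops of its arms 47 mm above the counter, 43 mm wide over the outsides); this point lies at the axis of a 42 mm round lying in it, 59.7 mm above the counter; axes as the board's
- stop (a joint): how far the length stop is drawn out of its housing towards the board's -y, m, 0 to 0.15. A spring pulls it back and a stronger drag brake holds it where it is left: drawing takes about 7 to 9 N
- stop_grip (a point): middle of the stop's black pull tab (30 mm in board x, 12 mm in y, 86 to 114 mm above the counter, this point at 105 mm) and of the stop plate's thickness: this is to be level along board y with the red mark. The aluminium stop plate, 8 mm thick, 125 mm wide in x, 52 to 86 mm above the counter, passes over the cradle
- stop_face (a point): on the stop plate's face towards board +y, the face that the pipe's end has to meet, on the cradle's centre line at the height of the lying pipe's axis; axes as the board's
- mark: red mark: a red upright 5 mm thick clipped to the board's far edge beside the yellow scale, 44 mm tall, only to be sighted on; origin in the middle of its thickness at the foot; axes as the board's
- basket: white pump strainer basket with dark slots, round, 72 mm across the base, 90 mm across the rim, rim at 90 mm; origin at the centre of its underside, z up
- basket_handle (a point): middle of the basket's fixed bail handle: a level flat bar 10 mm thick, 56 mm long along the basket's y, 22 mm tall, this point 125 mm above the underside
- fitting: short grey pipe fitting with a dark band at each end, 42 mm diameter, 70 mm long, lying in the cradle; origin at its centre, y along its axis
- pipe: white plastic pipe, 42 mm diameter, 200 mm long, lying on its wooden rest; origin at its centre, y along its axis
- rest: wooden rest with two V saddles 110 mm apart along its y, fixed, 50 x 140 mm; a pipe's axis lies 49.7 mm above the counter
- blue_tray: blue open tray, fixed, 150 x 150 mm, walls 4 mm thick and 30 mm tall, floor about 4 mm above the counter; origin at the centre of its underside
- orange_tray: orange open tray, fixed, otherwise as the blue one
- jar: small white jar with blue lid, 42 mm diameter, 55 mm tall; not to be moved; origin under its centre
- screwdriver: screwdriver lying flat, 150 mm long; not to be moved; origin under its centre
- spray_can: blue spray can, 56 mm diameter, 150 mm tall; not to be moved; origin under its centre
- spray_can2: blue and white spray can, 56 mm diameter, 150 mm tall; not to be moved; origin under its centre
- red_cup: red plastic cup, 84 mm across the rim, 100 mm tall; not to be moved; origin under its centre
- tape_roll: grey roll of tape lying flat, 100 mm outer diameter, 45 mm tall; not to be moved; origin under its centre
- terminal: grey card terminal with keys, 150 x 75 x 28 mm; not to be moved; origin under its centre
Mind the look-alikes: they are no part of the job. Leave any brown or pink look-alike of the fitting alone.

How it is judged:
On the way, in this order (a step that is already met when the one before it is completed fails the run):
1. basket upright in the blue tray and fitting in the orange tray, both let go, the length stop not yet drawn out (x of basket in the frame of blue_tray between -0.035 and 0.035 m and y of basket in the frame of blue_tray between -0.035 and 0.035 m and z of basket in the frame of blue_tray below 0.012 m and angle between basket's own z axis and vertical below 0.15 rad and linear speed of each of basket, fitting below 0.03 m/s and contact force between each of basket, fitting and the fingers below 0.1 N and x of fitting in the frame of orange_tray between -0.062 and 0.062 m and y of fitting in the frame of orange_tray between -0.062 and 0.062 m and z of fitting in the frame of orange_tray below 0.045 m and value of joint stop below 0.04 m), for 0.2 s.
2. length stop drawn out to the red mark (y of stop_grip in the frame of mark between -0.005 and 0.005 m and velocity of joint stop between -0.01 and 0.01 m/s), for 0.3 s.
3. pipe lying in the cradle with its end against the stop plate, let go (y of pipe in the frame of stop_face between 0.096 and 0.11 m and x of pipe in the frame of stop_face between -0.006 and 0.006 m and z of pipe in the frame of stop_face between -0.006 and 0.006 m and angle between the y axis of pipe and the y axis of board, either way round below 0.06 rad and linear speed of pipe below 0.03 m/s and contact force between pipe and the fingers below 0.1 N and y of stop_grip in the frame of mark between -0.005 and 0.005 m), for 0.2 s.
At the end, for the whole second after the job is handed in: Basket upright in the blue tray (35 mm of its centre in x and y, 0.15 rad), fitting inside the orange tray, stop plate within 5 mm of the red mark, pipe in the cradle (6 mm sideways and in height, 0.06 rad), its end at most 10 mm off the stop plate; all let go, at rest (all of step 3 and x of basket in the frame of blue_tray between -0.035 and 0.035 m and y of basket in the frame of blue_tray between -0.035 and 0.035 m and z of basket in the frame of blue_tray below 0.012 m and angle between basket's own z axis and vertical below 0.15 rad and linear speed of each of basket, fitting below 0.03 m/s and contact force between each of basket, fitting and the fingers below 0.1 N and x of fitting in the frame of orange_tray between -0.062 and 0.062 m and y of fitting in the frame of orange_tray between -0.062 and 0.062 m and z of fitting in the frame of orange_tray below 0.045 m and velocity of joint stop between -0.01 and 0.01 m/s); the robot touches nothing.
It fails at once if a bystander on the counter is moved by more than 30 mm (distance of any of jar, screwdriver, spray_can, spray_can2, red_cup, tape_roll, terminal from where it was at the start of the episode above 0.03 m).
It fails at once if the basket is tipped by more than 0.6 rad (angle between basket's own z axis and vertical above 0.6 rad).
It fails at once if the basket, the fitting or the pipe is dropped or knocked: moving at over 0.7 m/s while not held (a free fall of about 25 mm) ((linear speed of basket above 0.7 m/s and contact force between basket and the fingers below 0.1 N) or (linear speed of fitting above 0.7 m/s and contact force between fitting and the fingers below 0.1 N) or (linear speed of pipe above 0.7 m/s and contact force between pipe and the fingers below 0.1 N)).
It also fails if it takes over 72 s, if anything falls off the work surface, if the arm or the gripper's body presses on something with over 40 N, if the wrist force passes 120 N, or if a joint passes its speed limit or range.

### The arm

A 7-joint arm with a two-finger parallel gripper is mounted at the origin on the work surface. World frame = base frame: x ahead of the robot, y to its left, z up, the work surface at z = 0. Lengths are in m, angles in rad, forces in N, time in s.
With the tool pointing down it reaches from about 0.425 to 1.025 m from the base axis. Payload 3.6 kg.
Tool frame: the origin (TCP) lies between the finger pads; the fingertips stand 25 mm ahead of it and the grasp point (between the pads) lies 6 mm ahead of it; z points along the fingers, y is the line along which they close (so a half turn about z gives the same grasp; the last joint's range is limited). The gripper opens to 85 mm and grips with 20 to 120 N. Pads are 22 mm wide; open, the fingers measure 114 mm over their backs; the gripper's body (76 mm by 85 mm) begins 54 mm behind the grasp point. The pads swing forward as they close: fully open they stand 13 mm farther back than shut.
Start: joints at [-1.359, 0.591, 0.048, 1.609, -0.033, 0.943, -0.034], TCP at [0.218, 0.692, 0.256] pointing down, gripper open.
Joint ranges: [-2.69, 2.69], [-0.47, 2.24], [-1.27, 1.36], [0.19, 2.51], [-1.53, 4.68], [0.08, 2.07], [-3.09, 3.09]. Speed limits (rad/s): [2.57, 2.57, 3.14, 3.14, 3.14, 3.14, 3.14].

### API

Orientations are given as a rotation vector (axis times angle).
In Python, from bench import r gives the robot as it stands.
- The arm moves only by the tool servo_tool, never from a script. Its argument "plan" is a list of rows, each an object with "offset": the shift along the tool's x, y, z scaled (see below), a list of three; "turn": the turn, a rotation vector about the tool's x, y, z scaled (see below), a list of three; "jaw": the opening, from 0 (shut) to 1 (fully open). In form: [{"offset": [dx, dy, dz], "turn": [ax, ay, az], "jaw": jaw}, ...]. A call has exactly 10 rows; each row shifts and turns the commanded pose from where the row before left it, along the tool's axes as they then stand; what a row does not reach is not made up. The controller multiplies each number of a shift by 600 mm and each number of a turn by 0.12 rad. A row lasts 1/10 s, in which the tool goes at most 50 mm and 8.59 degrees, less where a joint would pass 70% of its speed; a pose out of reach is approached as far as the arm can. A call with a number of a shift or a turn outside -1 to 1 is refused whole. A call with a gripper value outside its range is refused whole. The fingers move at their own pace and stop on an object; "force" is the grip in N (left out, the last holds). Time passes only in rows, so rows that do not move let the fingers close, or fill a call up. It gives the time, the measured TCP pose, the force, the opening and the grip force at its end, in the units of the state.
- r.read_state(): the state, without advancing time (a new reading comes with each control period).
- r.capture(name): name is "scene" or "top" or "wrist"; returns a dict with "color" (420x560x3 uint8, blue, green, red), "intrinsics" (3x3 intrinsics, pixels), "eye" and "orientation" of the camera in the world. Camera axes: x right, y down, z forward; pixel columns grow to the right and rows downward; lengths in m; the calibration is good to about 2 mm. A picture is of the moment at which its call begins. There is no depth.
- r.job_done(): hands the job in; it is judged then, once.
The state is a dict: "t": time; "joints": joint angles; "qvel": joint speeds; "joint_efforts": joint torques, N m; "tcp_pos": TCP position; "tcp_rot": TCP orientation; "contact_force": force on the tool from outside, world axes, zero at the start; "torque": the same for the moment, N m; "gripper_width": opening from 0.0 (shut) to 1.0 (fully open); "grip_force": force on a finger pad.
Only numpy, scipy, OpenCV 4.12 (cv2) and the standard library are available. Lean on these libraries where they do the work, as an engineer would, in place of code of your own. Each camera call takes 0.05 s, during which the arm holds its last target. There are 200 camera calls.

## Working session

There is one attempt and no reset: what is moved stays moved. The work goes in short steps, Python scripts to look and compute and a tool call to move; the robot and the scene stay as the last step left them, time stands still between calls to the robot, and variables do not carry over. Pictures are saved under pics/ and viewed, at most 10 in all, crops included, and the job is handed in when it is done.

Besides the shell and the picture viewer there is one more tool, called after "Call:" as a command line: name --argument value ..., lists and objects as JSON in quotes. servo_tool: Moves the arm, as the interface text tells. Its arguments: {"type":"object","properties":{"plan":{"type":"array","items":{"type":"object","properties":{"offset":{"type":"array","items":{"type":"number","minimum":-1,"maximum":1}},"turn":{"type":"array","items":{"type":"number","minimum":-1,"maximum":1}},"jaw":{"type":"number"}}}},"force":{"type":"number"}},"required":["plan"]}

```bash
mkdir -p pics; ls; python3 - <<'E'
from bench import r
import cv2,pickle
s=r.read_state();print(s)
for n in("scene","top"):
    c=r.capture(n);cv2.imwrite(f"pics/{n}0.png",c["color"]);pickle.dump(c,open(f"pics/{n}0.pkl","wb"));print(n,c["intrinsics"],c["eye"],c["orientation"])
E
```

```text
pics
{'t': 0.0, 'joints': array([-1.35950255,  0.59211389,  0.04831384,  1.60981615, -0.03329452,
        0.94268142, -0.03369596]), 'qvel': array([ 0.00053237,  0.00053446,  0.00245406,  0.0006853 , -0.00204104,
        0.00037615,  0.00114465]), 'joint_efforts': array([ 6.04601109e-05, -5.48689413e+01,  1.54666319e+00, -1.98125911e+01,
        9.41215258e-03,  8.78930732e-03,  4.36620127e-06]), 'tcp_pos': array([0.21734122, 0.69085895, 0.25514732]), 'tcp_rot': array([-0.47676875, -3.10500076,  0.00346319]), 'contact_force': array([ 0.1951722 ,  0.81193497, -0.53379968]), 'torque': array([-0.00459396, -0.02901654,  0.03535706]), 'grip_force': 0.0, 'gripper_width': 1.0011161655803833}
scene [[509.61085914   0.         277.75972604]
 [  0.         509.61085914 213.1589851 ]
 [  0.           0.           1.        ]] [1.4452552  0.43634346 0.79377586] [-1.27027008 -2.0645455   1.05898345]
top [[427.75312259   0.         276.89753534]
 [  0.         427.75312259 204.96659651]
 [  0.           0.           1.        ]] [0.38926033 0.01017231 1.09086505] [-2.13523261  2.11078139 -0.21856238]
```

View pics/scene0.png

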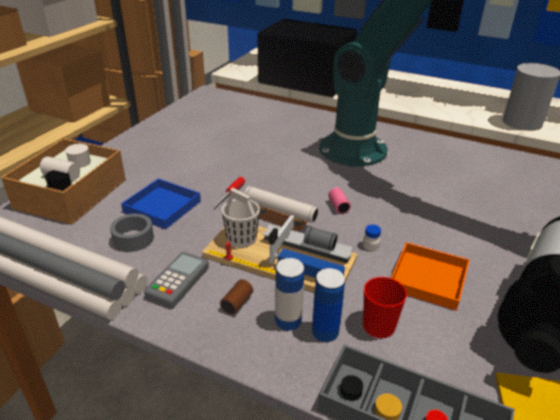

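View pics/top0.png

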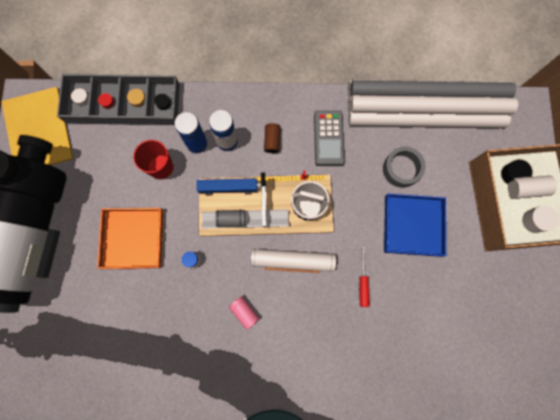

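Top view: the basket is at (310,200) on the board, the grey fitting with dark bands at (232,218) in the cradle, the pipe at (293,260), the blue tray at (415,225) and the orange tray at (131,239). The stop tab is at (264,180) and the red mark at (305,175). Brown (272,137) and pink (244,312) are look-alikes, and only the grey one in the cradle fits the description. I'll confirm it in an enlarged crop.

```bash
cat > h.py <<'E'
import pickle,cv2,numpy as np
from scipy.spatial.transform import Rotation as R
def ray(c,u,v):
    d=R.from_rotvec(c["orientation"]).as_matrix()@np.linalg.solve(c["intrinsics"],[u,v,1]);return np.array(c["eye"]),d
def at(c,u,v,z):
    e,d=ray(c,u,v);return (e+d*(z-e[2])/d[2])
def proj(c,p):
    q=R.from_rotvec(c["orientation"]).as_matrix().T@(np.array(p)-c["eye"]);q=c["intrinsics"]@q;return q[:2]/q[2]
def load(n):return pickle.load(open(f"pics/{n}.pkl","rb"))
np.set_printoptions(precision=4,suppress=True)
E
python3 - <<'E'
from h import *
c=load("top0")["color"]
cv2.imwrite("pics/crop1.png",cv2.resize(c[165:285,190:350],None,fx=5,fy=5,interpolation=cv2.INTER_CUBIC))
c=load("top0")
for n,z,pts in [("blue rim",.03,[(385,195),(446,195),(446,256),(385,256)]),("orange",.03,[(102,209),(162,209),(162,270),(100,268)]),("board",.018,[(199,177),(332,175),(333,233),(200,236)])]:
    P=np.array([at(c,*p,z) for p in pts]);print(n,P[:,:2].tolist(),P.mean(0))
E
```

```text
blue rim [[0.6287338169102237, -0.27418497201692293], [0.6307409322658784, -0.430244367291875], [0.47562893843214754, -0.4199163087565311], [0.473916163947072, -0.2681884350711581]] [ 0.5523 -0.3481  0.03  ]
orange [[0.5835216795360477, 0.4401860269255381], [0.5853992182205112, 0.2898918390298202], [0.4335978610061071, 0.2804032019378535], [0.4367816264880303, 0.4319144306680661]] [0.5098 0.3606 0.03  ]
board [[0.6729255800469189, 0.2029436993691767], [0.6828847147805447, -0.14145655667693313], [0.5313155142896085, -0.1417761683899283], [0.519740361343703, 0.19341992579642417]] [0.6017 0.0283 0.018 ]
```

View pics/crop1.png

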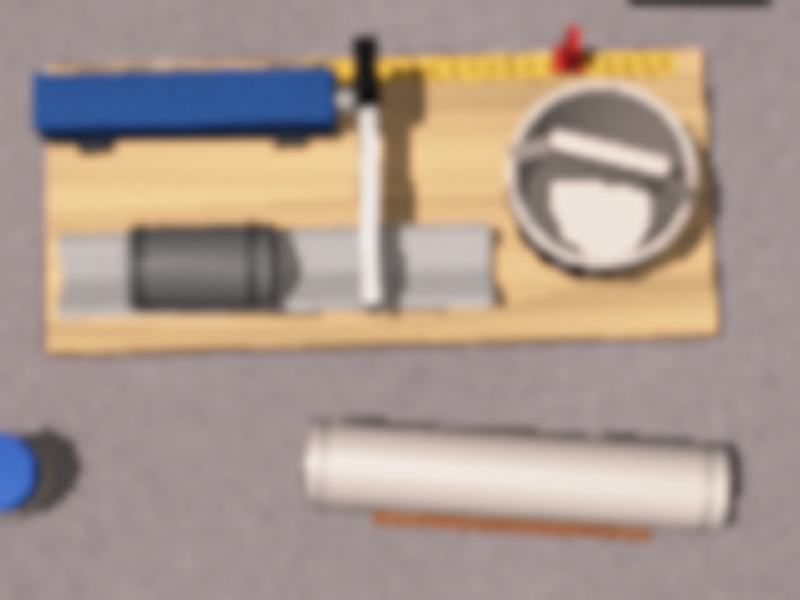

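The crop confirms the grey fitting with dark bands in the cradle, spanning (133–283, 228–308). It also shows the basket handle bar from (552,137) to (668,168), the tab top at (366,48), the red mark top at (573,32), and the pipe from (305,462) to (735,487).

```bash
python3 - <<'E'
from h import *
c=load("top0");f=lambda u,v,z:at(c,190+u/5-.4,165+v/5-.4,z)
P={}
for n,u,v,z in [("bTL",47,65,.018),("bTR",702,48,.018),("bBR",718,335,.018),("bBL",47,353,.018),
 ("h1",552,137,.154),("h2",668,168,.154),("rim",604,178,.108),("fit1",135,268,.0597),("fit2",270,268,.0597),("pip1",307,463,.0497),("pip2",733,488,.0497),("tabtop",366,43,.114),("tabmid",366,56,.114),("platetop",370,300,.086),("marktop",573,32,.06),("markfoot",568,68,.018),("crad1",60,272,.04),("crad2",496,265,.04),("hous1",35,102,.062),("hous2",335,100,.062)]:
    print(n,f(u,v,z))
E
```

```text
bTL [0.6713 0.2029 0.018 ]
bTR [ 0.685  -0.1363  0.018 ]
bBR [ 0.5349 -0.1423  0.018 ]
bBL [0.5217 0.196  0.018 ]
h1 [ 0.6052 -0.0496  0.154 ]
h2 [ 0.5916 -0.1017  0.154 ]
rim [ 0.5963 -0.077   0.108 ]
fit1 [0.5588 0.1479 0.0597]
fit2 [0.5596 0.0821 0.0597]
pip1 [0.4658 0.0624 0.0497]
pip2 [ 0.4561 -0.144   0.0497]
tabtop [0.6588 0.0357 0.114 ]
tabmid [0.6525 0.0356 0.114 ]
platetop [0.5404 0.0324 0.086 ]
marktop [ 0.6808 -0.0661  0.06  ]
markfoot [ 0.6733 -0.0666  0.018 ]
crad1 [0.5595 0.1876 0.04  ]
crad2 [ 0.5657 -0.029   0.04  ]
hous1 [0.6408 0.2    0.062 ]
hous2 [0.6438 0.0519 0.062 ]
```

```bash
cat >> h.py <<'E'
from scipy.optimize import least_squares
def sim(p,Rm,row,N):
    for _ in range(N):
        p=p+Rm.as_matrix()@(np.array(row[:3])*.6); Rm=Rm*R.from_rotvec(np.array(row[3:])*.12)
    return p,Rm
def down(psi):
    y=np.array([np.cos(psi),np.sin(psi),0]);z=np.array([0,0,-1.]);return R.from_matrix(np.c_[np.cross(y,z),y,z])
def go(s,p1,psi,N):
    p=np.array(s["tcp_pos"]);R0=R.from_rotvec(s["tcp_rot"]);R1=down(psi);p1=np.array(p1)
    tw=(R0.inv()*R1).as_rotvec()/N/.12
    if abs(np.linalg.norm(tw)*N*.12)>1.7: print("big turn")
    M=sum((R0*R.from_rotvec(tw*.12*k)).as_matrix() for k in range(N))
    d=np.linalg.solve(M,p1-p)/.6
    print("rows",N,"offset",d.round(4),"turn",tw.round(3),"step mm",np.linalg.norm(d)*600)
    q=p.copy();out=[]
    for k in range(N):
        q=q+(R0*R.from_rotvec(tw*.12*k)).as_matrix()@d*.6;out.append(q.round(2).tolist())
    return out
E
python3 - <<'E'
from h import *; from bench import r
c=load("top0")
for n,u,v in [("can2",222,118),("can",187,120)]: print(n,at(c,u,v,.15))
print("jar",at(c,191,260,.055))
s=r.read_state();print(go(s,[.598,-.076,.25],-.255,20)[::4])
E
```

```text
can2 [0.7808 0.1322 0.15  ]
can [0.7747 0.2134 0.15  ]
jar [0.4571 0.2061 0.055 ]
rows 20 offset [-0.0784 -0.0065  0.0005] turn [-0.001  0.001  0.634] step mm 47.22323001214595
[[0.26, 0.67, 0.25], [0.42, 0.57, 0.25], [0.54, 0.43, 0.25], [0.61, 0.25, 0.25], [0.62, 0.06, 0.25]]
```

Call:
servo_tool --plan '[{"offset":[-0.0784,-0.0065,0.0005],"turn":[-0.001,0.001,0.634],"jaw":1},{"offset":[-0.0784,-0.0065,0.0005],"turn":[-0.001,0.001,0.634],"jaw":1},{"offset":[-0.0784,-0.0065,0.0005],"turn":[-0.001,0.001,0.634],"jaw":1},{"offset":[-0.0784,-0.0065,0.0005],"turn":[-0.001,0.001,0.634],"jaw":1},{"offset":[-0.0784,-0.0065,0.0005],"turn":[-0.001,0.001,0.634],"jaw":1},{"offset":[-0.0784,-0.0065,0.0005],"turn":[-0.001,0.001,0.634],"jaw":1},{"offset":[-0.0784,-0.0065,0.0005],"turn":[-0.001,0.001,0.634],"jaw":1},{"offset":[-0.0784,-0.0065,0.0005],"turn":[-0.001,0.001,0.634],"jaw":1},{"offset":[-0.0784,-0.0065,0.0005],"turn":[-0.001,0.001,0.634],"jaw":1},{"offset":[-0.0784,-0.0065,0.0005],"turn":[-0.001,0.001,0.634],"jaw":1}]' --force 40

```text
t: 1.1
tcp_pos: [0.562, 0.3827, 0.2525]
tcp_rot: [-1.599, -2.703, -0.002]
contact_force: [0.2, -0.5, 1.0]
gripper_width: 1.002
grip_force: 0.0
```

Call:
servo_tool --plan '[{"offset":[-0.0784,-0.0065,0.0005],"turn":[-0.001,0.001,0.634],"jaw":1},{"offset":[-0.0784,-0.0065,0.0005],"turn":[-0.001,0.001,0.634],"jaw":1},{"offset":[-0.0784,-0.0065,0.0005],"turn":[-0.001,0.001,0.634],"jaw":1},{"offset":[-0.0784,-0.0065,0.0005],"turn":[-0.001,0.001,0.634],"jaw":1},{"offset":[-0.0784,-0.0065,0.0005],"turn":[-0.001,0.001,0.634],"jaw":1},{"offset":[-0.0784,-0.0065,0.0005],"turn":[-0.001,0.001,0.634],"jaw":1},{"offset":[-0.0784,-0.0065,0.0005],"turn":[-0.001,0.001,0.634],"jaw":1},{"offset":[-0.0784,-0.0065,0.0005],"turn":[-0.001,0.001,0.634],"jaw":1},{"offset":[-0.0784,-0.0065,0.0005],"turn":[-0.001,0.001,0.634],"jaw":1},{"offset":[-0.0784,-0.0065,0.0005],"turn":[-0.001,0.001,0.634],"jaw":1}]'

```text
t: 2.1
tcp_pos: [0.5976, -0.0768, 0.2487]
tcp_rot: [-2.488, -1.916, -0.004]
contact_force: [1.0, -0.1, 0.3]
gripper_width: 1.001
grip_force: 0.0
```

```bash
python3 - <<'E'
from h import *; from bench import r
s=r.read_state();print(s["tcp_pos"],s["joints"])
c=r.capture("wrist");cv2.imwrite("pics/w1.png",c["color"]);pickle.dump(c,open("pics/w1.pkl","wb"));print(c["eye"],proj(c,[.5984,-.0757,.154]))
for a in (.65,):print(go(s,[.598,-.076,.15],-.255,5))
E
```

```text
[ 0.5976 -0.0768  0.2487] [-0.293   0.4851  0.4865  1.9155 -0.3086  0.8137  0.1015]
[ 0.6142 -0.0128  0.3664] [279.6229 224.835 ]
rows 5 offset [0.0002 0.0001 0.0329] turn [ 0.    -0.005 -0.006] step mm 19.734927636376483
[[0.6, -0.08, 0.23], [0.6, -0.08, 0.21], [0.6, -0.08, 0.19], [0.6, -0.08, 0.17], [0.6, -0.08, 0.15]]
```

View pics/w1.png

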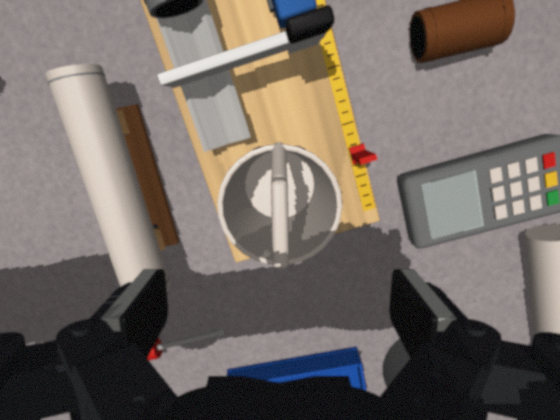

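The wrist view shows the handle bar running vertically at u≈279, from (279,150) to (280,255). It sits between the fingers where I predicted, so I'm descending to grip it.

Call:
servo_tool --plan '[{"offset":[0,0,0.033],"turn":[0,0,0],"jaw":1},{"offset":[0,0,0.033],"turn":[0,0,0],"jaw":1},{"offset":[0,0,0.033],"turn":[0,0,0],"jaw":1},{"offset":[0,0,0.033],"turn":[0,0,0],"jaw":1},{"offset":[0,0,0.033],"turn":[0,0,0],"jaw":1},{"offset":[0,0,0],"turn":[0,0,0],"jaw":0},{"offset":[0,0,0],"turn":[0,0,0],"jaw":0},{"offset":[0,0,0],"turn":[0,0,0],"jaw":0},{"offset":[0,0,0],"turn":[0,0,0],"jaw":0},{"offset":[0,0,0],"turn":[0,0,0],"jaw":0}]' --force 50

```text
t: 3.15
tcp_pos: [0.5985, -0.0747, 0.1508]
tcp_rot: [-2.486, -1.92, -0.006]
contact_force: [-0.4, 0.3, 0.3]
gripper_width: 0.149
grip_force: 0.0
```

```bash
python3 - <<'E'
from h import *; from bench import r
c=load("w1")
for n,u,v,z in [("cornerTR",378,218,.018),("mark side top",370,155,.05),("markfoot",357,152,.018),("tabtop",293,22,.114),("tab2",330,18,.114),("plateend",165,78,.086)]: print(n,at(c,u,v,z))
s=r.read_state();print(s["tcp_pos"],s["gripper_width"],s["grip_force"])
E
```

```text
cornerTR [ 0.6825 -0.1337  0.018 ]
mark side top [ 0.6801 -0.0664  0.05  ]
markfoot [ 0.6756 -0.066   0.018 ]
tabtop [0.6366 0.0368 0.114 ]
tab2 [0.6592 0.0332 0.114 ]
plateend [0.5423 0.0304 0.086 ]
[ 0.5985 -0.0747  0.1508] 0.14945376905163693 0.0
```

Call:
servo_tool --plan '[{"offset":[0,0,0],"turn":[0,0,0],"jaw":0},{"offset":[0,0,0],"turn":[0,0,0],"jaw":0},{"offset":[0,0,0],"turn":[0,0,0],"jaw":0},{"offset":[0,0,-0.01],"turn":[0,0,0],"jaw":0},{"offset":[0,0,-0.02],"turn":[0,0,0],"jaw":0},{"offset":[0,0,-0.03],"turn":[0,0,0],"jaw":0},{"offset":[0,0,-0.03],"turn":[0,0,0],"jaw":0},{"offset":[0,0,-0.02],"turn":[0,0,0],"jaw":0},{"offset":[0,0,-0.01],"turn":[0,0,0],"jaw":0},{"offset":[0,0,0],"turn":[0,0,0],"jaw":0}]'

```text
t: 4.15
tcp_pos: [0.5982, -0.0749, 0.2227]
tcp_rot: [-2.485, -1.92, -0.006]
contact_force: [0.0, -0.3, -1.9]
gripper_width: 0.107
grip_force: 49.9
```

```bash
python3 - <<'E'
from h import *; from bench import r
s=r.read_state();print(s["tcp_pos"],s["gripper_width"],s["grip_force"],s["contact_force"])
psi=-.255
go(s,[.552,-.348,s["tcp_pos"][2]],psi,10)
go(s,[.552,-.348,s["tcp_pos"][2]],psi-.4,10)
E
```

```text
[ 0.5982 -0.0749  0.2227] 0.10698394328265928 49.88175988197327 [ 0.0214 -0.2583 -1.9082]
rows 10 offset [-0.046   0.004  -0.0001] turn [ 0.001 -0.003 -0.   ] step mm 27.69652882342699
rows 10 offset [-0.0448  0.0123 -0.0001] turn [ 0.001 -0.003  0.333] step mm 27.87976934571268
```

Call:
servo_tool --plan '[{"offset":[-0.02,0.004,0],"turn":[0,0,0],"jaw":0},{"offset":[-0.04,0.004,0],"turn":[0,0,0],"jaw":0},{"offset":[-0.055,0.004,0],"turn":[0,0,0],"jaw":0},{"offset":[-0.06,0.004,0],"turn":[0,0,0],"jaw":0},{"offset":[-0.06,0.004,0],"turn":[0,0,0],"jaw":0},{"offset":[-0.06,0.004,0],"turn":[0,0,0],"jaw":0},{"offset":[-0.06,0.004,0],"turn":[0,0,0],"jaw":0},{"offset":[-0.05,0.004,0],"turn":[0,0,0],"jaw":0},{"offset":[-0.035,0.004,0],"turn":[0,0,0],"jaw":0},{"offset":[-0.02,0.004,0],"turn":[0,0,0],"jaw":0}]'

```text
t: 5.15
tcp_pos: [0.549, -0.3516, 0.2202]
tcp_rot: [-2.489, -1.913, -0.0]
contact_force: [-0.3, 0.1, -0.9]
gripper_width: 0.105
grip_force: 49.9
```

Call:
servo_tool --plan '[{"offset":[0,0,0.01],"turn":[0,0,0],"jaw":0},{"offset":[0,0,0.02],"turn":[0,0,0],"jaw":0},{"offset":[0,0,0.025],"turn":[0,0,0],"jaw":0},{"offset":[0,0,0.025],"turn":[0,0,0],"jaw":0},{"offset":[0,0,0.02],"turn":[0,0,0],"jaw":0},{"offset":[0,0,0.015],"turn":[0,0,0],"jaw":0},{"offset":[0,0,0.012],"turn":[0,0,0],"jaw":0},{"offset":[0,0,0.008],"turn":[0,0,0],"jaw":0},{"offset":[0,0,0.005],"turn":[0,0,0],"jaw":0},{"offset":[0,0,0],"turn":[0,0,0],"jaw":0}]'

```text
t: 6.15
tcp_pos: [0.5517, -0.3482, 0.1373]
tcp_rot: [-2.486, -1.919, -0.004]
contact_force: [0.1, 0.2, -1.7]
gripper_width: 0.109
grip_force: 49.9
```

```bash
python3 - <<'E'
from h import *; from bench import r
s=r.read_state();print(s["tcp_pos"],s["contact_force"],s["grip_force"],s["joints"])
c=r.capture("scene");cv2.imwrite("pics/s2.png",cv2.resize(c["color"][100:300,80:340],None,fx=3,fy=3))
E
```

```text
[ 0.5517 -0.3482  0.1373] [ 0.0918  0.1961 -1.7068] 49.86472964286804 [ 0.2338  0.6781  0.389   1.8723 -0.3991  0.6681  0.6067]
```

View pics/s2.png

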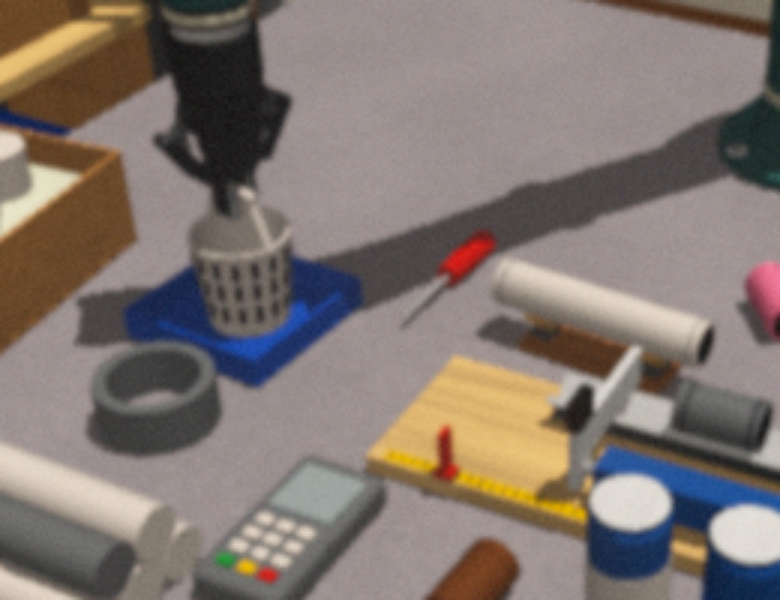

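The basket hangs upright over the tray, about 1 mm off the floor. I'll lower it the last millimetre, release and rise.

Call:
servo_tool --plan '[{"offset":[0,0,0.002],"turn":[0,0,0],"jaw":0},{"offset":[0,0,0.001],"turn":[0,0,0],"jaw":0},{"offset":[0,0,0],"turn":[0,0,0],"jaw":0.3},{"offset":[0,0,0],"turn":[0,0,0],"jaw":0.6},{"offset":[0,0,0],"turn":[0,0,0],"jaw":0.8},{"offset":[0,0,0],"turn":[0,0,0],"jaw":0.8},{"offset":[0,0,-0.03],"turn":[0,0,0],"jaw":0.8},{"offset":[0,0,-0.06],"turn":[0,0,0],"jaw":0.8},{"offset":[0,0,-0.07],"turn":[0,0,0],"jaw":0.8},{"offset":[0,0,-0.04],"turn":[0,0,0],"jaw":0.8}]'

```text
t: 7.2
tcp_pos: [0.5521, -0.3492, 0.2583]
tcp_rot: [2.485, 1.919, 0.006]
contact_force: [0.7, -0.5, 0.2]
gripper_width: 0.797
grip_force: 0.0
```

```bash
python3 - <<'E'
from h import *; from bench import r
s=r.read_state();print(s["tcp_pos"],s["joints"])
print(go(s,[.56,.115,.23],.034,11))
c=r.capture("top");cv2.imwrite("pics/t2.png",c["color"]);pickle.dump(c,open("pics/t2.pkl","wb"))
E
```

```text
[ 0.5521 -0.3492  0.2583] [ 0.1713  0.5364  0.4767  1.7942 -0.3122  0.8827  0.5346]
rows 11 offset [ 0.0702 -0.0076  0.0043] turn [ 0.003 -0.001 -0.22 ] step mm 42.43093501932802
[[0.56, -0.31, 0.26], [0.56, -0.27, 0.25], [0.57, -0.22, 0.25], [0.57, -0.18, 0.25], [0.57, -0.14, 0.25], [0.57, -0.1, 0.24], [0.57, -0.05, 0.24], [0.57, -0.01, 0.24], [0.57, 0.03, 0.24], [0.56, 0.07, 0.23], [0.56, 0.11, 0.23]]
```

Call:
servo_tool --plan '[{"offset":[0.0772,-0.0084,0.0047],"turn":[0,0,-0.242],"jaw":1},{"offset":[0.0772,-0.0084,0.0047],"turn":[0,0,-0.242],"jaw":1},{"offset":[0.0772,-0.0084,0.0047],"turn":[0,0,-0.242],"jaw":1},{"offset":[0.0772,-0.0084,0.0047],"turn":[0,0,-0.242],"jaw":1},{"offset":[0.0772,-0.0084,0.0047],"turn":[0,0,-0.242],"jaw":1},{"offset":[0.0772,-0.0084,0.0047],"turn":[0,0,-0.242],"jaw":1},{"offset":[0.0772,-0.0084,0.0047],"turn":[0,0,-0.242],"jaw":1},{"offset":[0.0772,-0.0084,0.0047],"turn":[0,0,-0.242],"jaw":1},{"offset":[0.0772,-0.0084,0.0047],"turn":[0,0,-0.242],"jaw":1},{"offset":[0.0772,-0.0084,0.0047],"turn":[0,0,-0.242],"jaw":1}]'

```text
t: 8.25
tcp_pos: [0.5587, 0.1181, 0.2282]
tcp_rot: [-2.18, -2.26, -0.005]
contact_force: [0.7, -0.2, -0.1]
gripper_width: 1.004
grip_force: 0.0
```

```bash
python3 - <<'E'
from h import *; from bench import r
s=r.read_state();print(s["tcp_pos"],s["tcp_rot"])
c=r.capture("wrist");cv2.imwrite("pics/w3.png",c["color"]);pickle.dump(c,open("pics/w3.pkl","wb"))
t=load("t2"); print(proj(t,[.552,-.348,.094]))
E
```

```text
[0.5587 0.1181 0.2282] [-2.1803 -2.2602 -0.0046]
[424.3606 221.1745]
```

View pics/w3.png

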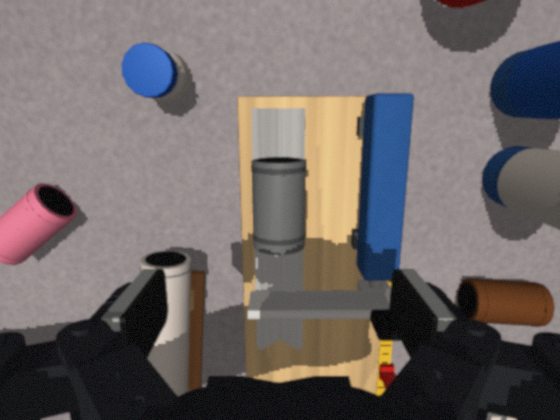

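The wrist view shows the fitting centred between the fingers: sides u≈252–306, ends v≈160 and 248. The stop plate is at v≈303 and the housing is clear to the right.

```bash
python3 - <<'E'
from h import *; from bench import r
c=load("w3")
for n,u,v,z in [("L",252,205,.0597),("Rr",306,205,.0597),("far",279,158,.075),("near",279,250,.075),("cradFar",279,108,.04),("tapeTL",239,97,.018),("hous far L",367,95,.062),("housnearL",358,277,.062),("plateL",253,296,.086),("plateR",385,292,.086)]: print(n,at(c,u,v,z))
s=r.read_state();go(s,[.560,.115,.071],.035,6)
t=load("t2")["color"]; cv2.imwrite("pics/t2c.png",cv2.resize(t[160:280,360:480],None,fx=4,fy=4))
E
```

```text
L [0.5381 0.1126 0.0597]
Rr [0.5808 0.1141 0.0597]
far [0.558  0.1522 0.075 ]
near [0.5606 0.0813 0.075 ]
cradFar [0.5568 0.1875 0.04  ]
tapeTL [0.5229 0.1954 0.018 ]
hous far L [0.6204 0.1987 0.062 ]
housnearL [0.6271 0.055  0.062 ]
plateL [0.5418 0.0471 0.086 ]
plateR [0.6429 0.0542 0.086 ]
rows 6 offset [-0.0042  0.0007  0.0434] turn [-0.002 -0.013  0.02 ] step mm 26.14105011847655
```

Call:
servo_tool --plan '[{"offset":[-0.002,0.001,0.05],"turn":[0,0,0.04],"jaw":1},{"offset":[-0.001,0,0.055],"turn":[0,0,0.04],"jaw":1},{"offset":[0,0,0.055],"turn":[0,0,0.04],"jaw":1},{"offset":[0,0,0.045],"turn":[0,0,0],"jaw":1},{"offset":[0,0,0.035],"turn":[0,0,0],"jaw":1},{"offset":[0,0,0.022],"turn":[0,0,0],"jaw":1},{"offset":[0,0,0],"turn":[0,0,0],"jaw":0.7},{"offset":[0,0,0],"turn":[0,0,0],"jaw":0.4},{"offset":[0,0,0],"turn":[0,0,0],"jaw":0.3},{"offset":[0,0,0],"turn":[0,0,0],"jaw":0.3}]' --force 50

```text
t: 9.3
tcp_pos: [0.5594, 0.115, 0.0727]
tcp_rot: [-2.196, -2.243, -0.004]
contact_force: [-2.8, -0.6, 5.6]
gripper_width: 0.476
grip_force: 50.0
```

Call:
servo_tool --plan '[{"offset":[0,0,0],"turn":[0,0,0],"jaw":0.3},{"offset":[0,0,0],"turn":[0,0,0],"jaw":0.3},{"offset":[0,0,0],"turn":[0,0,0],"jaw":0.3},{"offset":[0,0,-0.01],"turn":[0,0,0],"jaw":0.3},{"offset":[0,0,-0.02],"turn":[0,0,0],"jaw":0.3},{"offset":[0,0,-0.03],"turn":[0,0,0],"jaw":0.3},{"offset":[0,0,-0.04],"turn":[0,0,0],"jaw":0.3},{"offset":[0,0,-0.03],"turn":[0,0,0],"jaw":0.3},{"offset":[0,0,-0.02],"turn":[0,0,0],"jaw":0.3},{"offset":[0,0,0],"turn":[0,0,0],"jaw":0.3}]'

```text
t: 10.3
tcp_pos: [0.5612, 0.1149, 0.1635]
tcp_rot: [2.198, 2.243, 0.011]
contact_force: [0.1, 0.1, -0.5]
gripper_width: 0.47
grip_force: 50.5
```

```bash
python3 - <<'E'
from h import *; from bench import r
s=r.read_state();print(s["tcp_pos"],s["gripper_width"],s["grip_force"],s["contact_force"],s["joints"])
print(go(s,[.51,.361,s["tcp_pos"][2]],.035,10))
E
```

```text
[0.5612 0.1149 0.1635] 0.4704765293552342 50.482985973358154 [ 0.1395  0.146  -0.5235] [-0.5238  0.5489  0.3389  2.0418 -0.3202  0.5942  0.0558]
rows 10 offset [ 0.0412 -0.0074  0.0001] turn [ 0.005 -0.003 -0.012] step mm 25.136949540220403
[[0.56, 0.14, 0.16], [0.55, 0.16, 0.16], [0.55, 0.19, 0.16], [0.54, 0.21, 0.16], [0.54, 0.24, 0.16], [0.53, 0.26, 0.16], [0.53, 0.29, 0.16], [0.52, 0.31, 0.16], [0.52, 0.34, 0.16], [0.51, 0.36, 0.16]]
```

Call:
servo_tool --plan '[{"offset":[0.02,-0.0074,0],"turn":[0,0,0],"jaw":0.3},{"offset":[0.04,-0.0074,0],"turn":[0,0,0],"jaw":0.3},{"offset":[0.05,-0.0074,0],"turn":[0,0,0],"jaw":0.3},{"offset":[0.055,-0.0074,0],"turn":[0,0,0],"jaw":0.3},{"offset":[0.055,-0.0074,0],"turn":[0,0,0],"jaw":0.3},{"offset":[0.055,-0.0074,0],"turn":[0,0,0],"jaw":0.3},{"offset":[0.055,-0.0074,0],"turn":[0,0,0],"jaw":0.3},{"offset":[0.042,-0.0074,0],"turn":[0,0,0],"jaw":0.3},{"offset":[0.03,-0.0074,0],"turn":[0,0,0],"jaw":0.3},{"offset":[0.01,-0.0074,0],"turn":[0,0,0],"jaw":0.3}]'

```text
t: 11.3
tcp_pos: [0.5085, 0.3639, 0.1607]
tcp_rot: [-2.192, -2.246, -0.003]
contact_force: [0.1, 0.4, -0.7]
gripper_width: 0.474
grip_force: 50.5
```

Call:
servo_tool --plan '[{"offset":[0,0,0.01],"turn":[0,0,0],"jaw":0.3},{"offset":[0,0,0.03],"turn":[0,0,0],"jaw":0.3},{"offset":[0,0,0.035],"turn":[0,0,0],"jaw":0.3},{"offset":[0,0,0.035],"turn":[0,0,0],"jaw":0.3},{"offset":[0,0,0.03],"turn":[0,0,0],"jaw":0.3},{"offset":[0,0,0.025],"turn":[0,0,0],"jaw":0.3},{"offset":[0,0,0.02],"turn":[0,0,0],"jaw":0.3},{"offset":[0,0,0.012],"turn":[0,0,0],"jaw":0.3},{"offset":[0,0,0.005],"turn":[0,0,0],"jaw":0.3},{"offset":[0,0,0],"turn":[0,0,0],"jaw":0.3}]'

```text
t: 12.3
tcp_pos: [0.5105, 0.3611, 0.0406]
tcp_rot: [-2.198, -2.243, -0.004]
contact_force: [-0.4, -0.8, -1.2]
gripper_width: 0.472
grip_force: 50.5
```

```bash
python3 - <<'E'
from h import *; from bench import r
s=r.read_state();print(s["tcp_pos"],s["gripper_width"],s["grip_force"],s["contact_force"])
c=r.capture("scene");t=load("t2")["color"]
a=cv2.resize(c["color"][190:320,350:520],(400,306));b=cv2.resize(t[160:280,360:480],(300,306));cv2.imwrite("pics/m4.png",np.hstack([a,b]))
E
```

```text
[0.5105 0.3611 0.0406] 0.4721633972990357 50.47347843647003 [-0.4086 -0.7969 -1.1841]
```

View pics/m4.png

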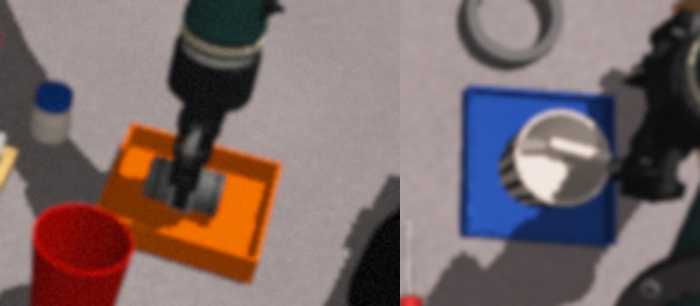

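The fitting is in the orange tray, about 2 mm off the floor, and the basket stands well inside the blue tray. I'll set the fitting down, release and rise.

Call:
servo_tool --plan '[{"offset":[0,0,0.003],"turn":[0,0,0],"jaw":0.3},{"offset":[0,0,0.002],"turn":[0,0,0],"jaw":0.3},{"offset":[0,0,0],"turn":[0,0,0],"jaw":0.5},{"offset":[0,0,0],"turn":[0,0,0],"jaw":0.6},{"offset":[0,0,0],"turn":[0,0,0],"jaw":0.75},{"offset":[0,0,0],"turn":[0,0,0],"jaw":0.75},{"offset":[0,0,-0.04],"turn":[0,0,0],"jaw":0.75},{"offset":[0,0,-0.08],"turn":[0,0,0],"jaw":0.75},{"offset":[0,0,-0.08],"turn":[0,0,0],"jaw":0.75},{"offset":[0,0,-0.08],"turn":[0,0,0],"jaw":0.75}]'

```text
t: 13.35
tcp_pos: [0.51, 0.3605, 0.2073]
tcp_rot: [-2.198, -2.243, -0.003]
contact_force: [0.7, 1.1, 0.2]
gripper_width: 0.751
grip_force: 0.0
```

```bash
python3 - <<'E'
from h import *; from bench import r
s=r.read_state();print(s["tcp_pos"],s["joints"])
print(go(s,[.647,.035,.20],.037,10))
E
```

```text
[0.51   0.3605 0.2073] [-0.9737  0.5541  0.412   1.8976 -0.3162  0.7518 -0.3634]
rows 10 offset [-0.0549  0.0213  0.0011] turn [ 0.    -0.002 -0.014] step mm 35.32133541906631
[[0.52, 0.33, 0.21], [0.54, 0.3, 0.21], [0.55, 0.26, 0.21], [0.56, 0.23, 0.2], [0.58, 0.2, 0.2], [0.59, 0.16, 0.2], [0.61, 0.13, 0.2], [0.62, 0.1, 0.2], [0.63, 0.07, 0.2], [0.65, 0.04, 0.2]]
```

Call:
servo_tool --plan '[{"offset":[-0.0549,0.0213,0.001],"turn":[0,0,-0.014],"jaw":0.75},{"offset":[-0.0549,0.0213,0.001],"turn":[0,0,-0.014],"jaw":0.75},{"offset":[-0.0549,0.0213,0.001],"turn":[0,0,-0.014],"jaw":0.75},{"offset":[-0.0549,0.0213,0.001],"turn":[0,0,-0.014],"jaw":0.75},{"offset":[-0.0549,0.0213,0.001],"turn":[0,0,-0.014],"jaw":0.75},{"offset":[-0.0549,0.0213,0.001],"turn":[0,0,-0.014],"jaw":0.75},{"offset":[-0.0549,0.0213,0.001],"turn":[0,0,-0.014],"jaw":0.75},{"offset":[-0.0549,0.0213,0.001],"turn":[0,0,-0.014],"jaw":0.75},{"offset":[-0.0549,0.0213,0.001],"turn":[0,0,-0.014],"jaw":0.75},{"offset":[-0.0549,0.0213,0.001],"turn":[0,0,-0.014],"jaw":0.75}]'

```text
t: 14.35
tcp_pos: [0.6475, 0.0337, 0.1989]
tcp_rot: [-2.179, -2.261, -0.004]
contact_force: [-0.5, 0.5, -0.3]
gripper_width: 0.754
grip_force: 0.0
```

```bash
python3 - <<'E'
from h import *; from bench import r
s=r.read_state();print(s["tcp_pos"],s["tcp_rot"])
c=r.capture("wrist");pickle.dump(c,open("pics/w5.pkl","wb"))
cv2.imwrite("pics/w5.png",c["color"])
print(proj(c,[.647,.035,.114]),proj(c,[.68,-.066,.05]))
E
```

```text
[0.6475 0.0337 0.1989] [-2.1786 -2.2612 -0.0044]
[277.7627 229.9729] [313.9734 326.4352]
```

View pics/w5.png

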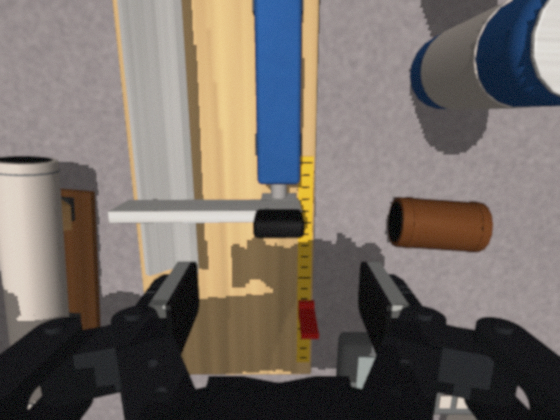

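The wrist view shows the black tab at (255–304, 210–237), its top face in the lower part and its centre at u≈280 between the fingers. The red mark runs from its foot at (306,303) to its top at (311,337).

```bash
python3 - <<'E'
from h import *; from bench import r
c=load("w5");s=r.read_state()
print(c["eye"],proj(c,[c["eye"][0],c["eye"][1],0]))
for n,u,v,z in [("tabL bot",256,236.5,.114),("tabR bot",304,236.5,.114),("tab facetop/bot of +y face",280,209,.09),("marktop edge R",318,338,.062),("marktop L",303,338,.062),("markfoot",308,302,.018),("markfoot z0",308,302,.0)]: print(n,at(c,u,v,z))
for z in (.044,.062): print(proj(c,[.678,-.0665,z]), proj(c,[.678,-.069,z]))
im=c["color"].astype(int);m=(im[:,:,2]>120)&(im[:,:,1]<70);ys,xs=np.nonzero(m&(np.arange(420)[:,None]>290)&(np.arange(560)[None]>290)&(np.arange(560)[None]<330));print(ys.min(),ys.max(),xs.min(),xs.max())
for y in range(ys.min(),ys.max()+1,4): print(y,xs[ys==y].min(),xs[ys==y].max())
d=im.sum(2)[200:245,280];print(d)
E
```

```text
[0.6447 0.0998 0.3167] [278.0547 112.1984]
tabL bot [0.6347 0.0306 0.114 ]
tabR bot [0.6622 0.0316 0.114 ]
tab facetop/bot of +y face [0.6482 0.0412 0.09  ]
marktop edge R [ 0.6822 -0.0686  0.062 ]
marktop L [ 0.6705 -0.069   0.062 ]
markfoot [ 0.6774 -0.0617  0.018 ]
markfoot z0 [ 0.6794 -0.0714  0.    ]
[310.8316 322.8457] [310.6483 325.5374]
[312.8005 335.4991] [312.6018 338.3239]Traceback (most recent call last):
  File "<stdin>", line 6, in <module>
    return umr_minimum(a, axis, None, out, keepdims, initial, where)
ValueError: zero-size array to reduction operation minimum which has no identity
```

Call:
servo_tool --plan '[{"offset":[0.004,0.001,0.02],"turn":[0,0,0],"jaw":0.75},{"offset":[0,0,0.035],"turn":[0,0,0],"jaw":0.75},{"offset":[0,0,0.035],"turn":[0,0,0],"jaw":0.75},{"offset":[0,0,0.03],"turn":[0,0,0],"jaw":0.75},{"offset":[0,0,0.02],"turn":[0,0,0],"jaw":0.75},{"offset":[0,0,0.003],"turn":[0,0,0],"jaw":0.75},{"offset":[0,0,0],"turn":[0,0,0],"jaw":0.5},{"offset":[0,0,0],"turn":[0,0,0],"jaw":0.2},{"offset":[0,0,0],"turn":[0,0,0],"jaw":0.2},{"offset":[0,0,0],"turn":[0,0,0],"jaw":0.2}]' --force 60

```text
t: 15.4
tcp_pos: [0.6476, 0.0379, 0.1143]
tcp_rot: [-2.178, -2.261, -0.005]
contact_force: [-3.0, 1.2, 6.9]
gripper_width: 0.34
grip_force: 61.7
```

Call:
servo_tool --plan '[{"offset":[0,0,0],"turn":[0,0,0],"jaw":0.2},{"offset":[0,0,0],"turn":[0,0,0],"jaw":0.2},{"offset":[0,0,0],"turn":[0,0,0],"jaw":0.2},{"offset":[-0.005,0,0],"turn":[0,0,0],"jaw":0.2},{"offset":[-0.01,0,0],"turn":[0,0,0],"jaw":0.2},{"offset":[-0.01,0,0],"turn":[0,0,0],"jaw":0.2},{"offset":[-0.01,0,0],"turn":[0,0,0],"jaw":0.2},{"offset":[-0.01,0,0],"turn":[0,0,0],"jaw":0.2},{"offset":[-0.005,0,0],"turn":[0,0,0],"jaw":0.2},{"offset":[0,0,0],"turn":[0,0,0],"jaw":0.2}]'

```text
t: 16.4
tcp_pos: [0.6487, 0.0114, 0.1143]
tcp_rot: [-2.174, -2.26, -0.009]
contact_force: [-3.9, 5.4, 6.6]
gripper_width: 0.342
grip_force: 61.9
```

Call:
servo_tool --plan '[{"offset":[-0.01,0,0],"turn":[0,0,0],"jaw":0.2},{"offset":[-0.015,0,0],"turn":[0,0,0],"jaw":0.2},{"offset":[-0.018,0,0],"turn":[0,0,0],"jaw":0.2},{"offset":[-0.018,0,0],"turn":[0,0,0],"jaw":0.2},{"offset":[-0.018,0,0],"turn":[0,0,0],"jaw":0.2},{"offset":[-0.018,0,0],"turn":[0,0,0],"jaw":0.2},{"offset":[-0.015,0,0],"turn":[0,0,0],"jaw":0.2},{"offset":[-0.008,0,0],"turn":[0,0,0],"jaw":0.2},{"offset":[0,0,0],"turn":[0,0,0],"jaw":0.2},{"offset":[0,0,0],"turn":[0,0,0],"jaw":0.2}]'

```text
t: 17.4
tcp_pos: [0.6516, -0.0607, 0.1143]
tcp_rot: [-2.174, -2.26, -0.009]
contact_force: [-3.9, 5.3, 7.9]
gripper_width: 0.337
grip_force: 62.1
```

```bash
python3 - <<'E'
from h import *; from bench import r
s=r.read_state();print(s["tcp_pos"],s["contact_force"],s["gripper_width"])
c=r.capture("wrist");pickle.dump(c,open("pics/w6.pkl","wb"))
d=r.capture("scene");pickle.dump(d,open("pics/s6.pkl","wb"))
cv2.imwrite("pics/m6.png",np.hstack([cv2.resize(c["color"][190:420,150:410],(452,400)),cv2.resize(d["color"][205:285,190:260],(340,400),interpolation=cv2.INTER_CUBIC)]))
E
```

```text
[ 0.6516 -0.0607  0.1143] [-3.9353  5.2818  7.8578] 0.3371739930589463
```

View pics/m6.png

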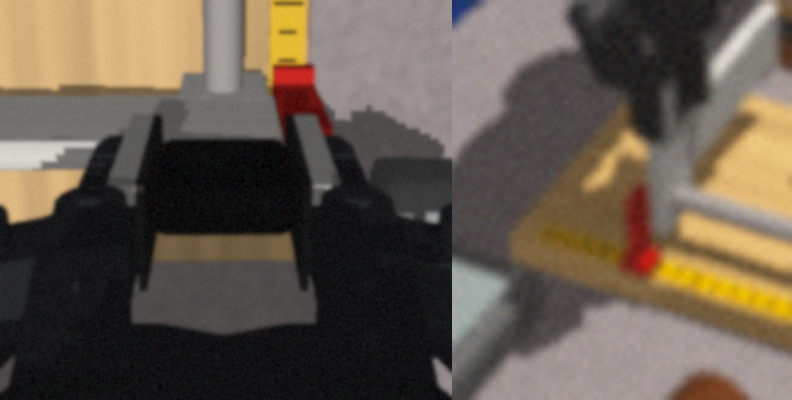

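```bash
python3 - <<'E'
from h import *
c=load("w6");f=lambda u,v,z:at(c,150+u*.575,190+v*.575,z)
for n,u,v,z in [("tab back edge",225,233,.114),("tab front top?",225,152,.114),("tab front bottom at plate",225,141,.086),("plate front edge top +y",225,140,.086),("plate top at left back",40,165,.086),("plate top left front?",40,143,.086),("redstart",295,67,.018),("red2",298,84,.018)]: print(n,f(u,v,z))
w=load("w5");print("w5 redstart",at(w,308,302,.018))
E
```

```text
tab back edge [ 0.6521 -0.0675  0.114 ]
tab front top? [ 0.6514 -0.0495  0.114 ]
tab front bottom at plate [ 0.6519 -0.0594  0.086 ]
plate front edge top +y [ 0.6519 -0.0591  0.086 ]
plate top at left back [ 0.6066 -0.0675  0.086 ]
plate top left front? [ 0.6068 -0.0617  0.086 ]
redstart [ 0.6764 -0.0607  0.018 ]
red2 [ 0.6779 -0.0668  0.018 ]
w5 redstart [ 0.6774 -0.0617  0.018 ]
```

```bash
python3 - <<'E'
from h import *
c=load("s6")
def fx(u,v,x):
    e,d=ray(c,190+(u-452)/4.857-.4,205+v/5-.4);return e+d*(x-e[0])/d[0]
for n,u,v,x in [("marktopL",626,190,.678),("marktopR",650,190,.678),("markmidL",627,235,.678),("markmidR",651,235,.678),("plateendL",650,180,.668),("plateendR",676,185,.668),("plateendbotL",654,230,.668),("plateendbotR",677,230,.668)]: print(n,fx(u,v,x))
cv2.imwrite("pics/s6c.png",cv2.resize(c["color"][215:275,200:260],None,fx=10,fy=10,interpolation=cv2.INTER_CUBIC))
E
```

```text
marktopL [ 0.678  -0.0714  0.0629]
marktopR [ 0.678  -0.058   0.0678]
markmidL [ 0.678  -0.0724  0.0358]
markmidR [ 0.678  -0.0588  0.0409]
plateendL [ 0.668  -0.0642  0.0643]
plateendR [ 0.668  -0.0499  0.0666]
plateendbotL [ 0.668  -0.0634  0.0348]
plateendbotR [ 0.668  -0.0505  0.0397]
```

View pics/s6c.png

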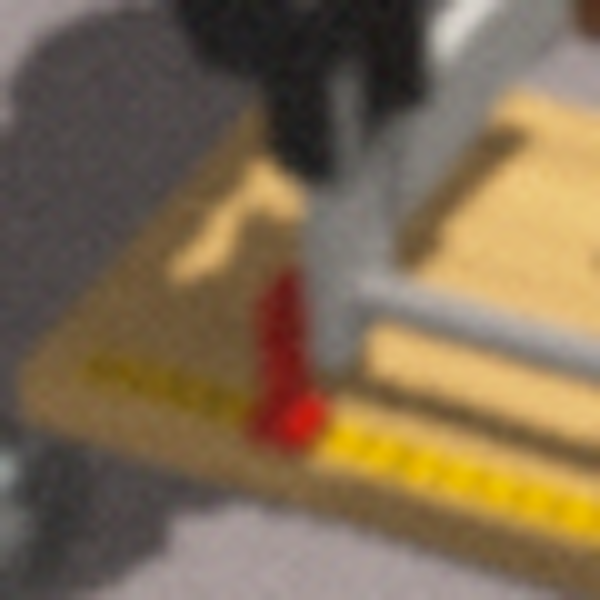

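The scene crop shows the plate end at u≈303–380 and the red mark at u≈258–300. The plate is about 5–6 mm short of the mark, so I'll draw it a little further.

Call:
servo_tool --plan '[{"offset":[-0.004,0,0],"turn":[0,0,0],"jaw":0.2},{"offset":[-0.004,0,0],"turn":[0,0,0],"jaw":0.2},{"offset":[-0.0015,0,0],"turn":[0,0,0],"jaw":0.2},{"offset":[0,0,0],"turn":[0,0,0],"jaw":0.2},{"offset":[0,0,0],"turn":[0,0,0],"jaw":0.2},{"offset":[0,0,0],"turn":[0,0,0],"jaw":0.2},{"offset":[0,0,0],"turn":[0,0,0],"jaw":0.2},{"offset":[0,0,0],"turn":[0,0,0],"jaw":0.2},{"offset":[0,0,0],"turn":[0,0,0],"jaw":0.2},{"offset":[0,0,0],"turn":[0,0,0],"jaw":0.2}]'

```text
t: 18.5
tcp_pos: [0.6518, -0.0649, 0.1143]
tcp_rot: [-2.173, -2.26, -0.011]
contact_force: [-4.2, 7.6, 9.6]
gripper_width: 0.34
grip_force: 62.2
```

Call:
servo_tool --plan '[{"offset":[0,0,0],"turn":[0,0,0],"jaw":0.4},{"offset":[0,0,0],"turn":[0,0,0],"jaw":0.6},{"offset":[0,0,0],"turn":[0,0,0],"jaw":0.75},{"offset":[0,0,0],"turn":[0,0,0],"jaw":0.75},{"offset":[0,0,-0.02],"turn":[0,0,0],"jaw":0.75},{"offset":[0,0,-0.04],"turn":[0,0,0],"jaw":0.75},{"offset":[0,0,-0.06],"turn":[0,0,0],"jaw":0.75},{"offset":[0,0,-0.06],"turn":[0,0,0],"jaw":0.75},{"offset":[0,0,-0.03],"turn":[0,0,0],"jaw":0.75},{"offset":[0,0,0],"turn":[0,0,0],"jaw":0.75}]'

```text
t: 19.5
tcp_pos: [0.654, -0.0713, 0.2431]
tcp_rot: [2.177, 2.258, 0.012]
contact_force: [-0.2, -0.3, 0.4]
gripper_width: 0.746
grip_force: 0.0
```

```bash
python3 - <<'E'
from h import *; from bench import r
s=r.read_state();print(s["tcp_pos"],s["contact_force"],s["joints"])
print(go(s,[.461,-.041,.22],.04,8))
c=r.capture("wrist");pickle.dump(c,open("pics/w7.pkl","wb"))
im=c["color"].astype(int)
m=(im[:,:,2]-im[:,:,1]>60)&(im[:,:,2]-im[:,:,0]>60);n,l,st,ce=cv2.connectedComponentsWithStats(m.astype(np.uint8))
print([ (st[i],ce[i]) for i in range(1,n) if st[i][4]>40])
p=proj(c,[.652,-.067,.114]);print(p);u=int(p[0]);g=im.sum(2)//3
for du in(-6,0,6):print(g[int(p[1])-40:int(p[1])+40,u+du].tolist(),int(p[1])-40)
E
```

```text
[ 0.654  -0.0713  0.2431] [-0.1532 -0.34    0.4065] [-0.2235  0.5437  0.3876  1.7974 -0.2691  0.8437  0.3288]
rows 8 offset [ 0.0078 -0.04    0.0046] turn [ 0.009 -0.002 -0.004] step mm 24.5894997487974
[[0.63, -0.07, 0.24], [0.61, -0.06, 0.24], [0.58, -0.06, 0.23], [0.56, -0.06, 0.23], [0.53, -0.05, 0.23], [0.51, -0.05, 0.23], [0.49, -0.04, 0.22], [0.46, -0.04, 0.22]]
[(array([292, 174,  21,  22, 360], dtype=int32), array([301.2389, 184.7056])), (array([465, 234,  13,  14, 162], dtype=int32), array([471.0679, 240.5309])), (array([   0,  303,   52,   25, 1070], dtype=int32), array([ 22.4187, 314.8991]))]
[274.2844 205.8459]
[130, 134, 134, 137, 134, 133, 132, 133, 136, 136, 132, 136, 132, 133, 132, 127, 127, 122, 124, 118, 114, 114, 111, 111, 107, 87, 57, 22, 12, 15, 15, 11, 14, 23, 28, 29, 39, 44, 42, 37, 35, 31, 31, 30, 25, 23, 24, 38, 79, 123, 153, 165, 167, 166, 164, 166, 167, 167, 168, 169, 166, 169, 169, 170, 173, 172, 167, 165, 160, 144, 122, 110, 105, 107, 103, 99, 97, 94, 95, 98] 165
[165, 165, 164, 162, 166, 165, 166, 166, 165, 163, 163, 163, 163, 165, 164, 163, 161, 161, 149, 134, 120, 113, 114, 111, 109, 91, 57, 23, 12, 20, 14, 12, 14, 22, 27, 31, 36, 40, 43, 40, 35, 32, 31, 30, 26, 23, 26, 35, 77, 121, 149, 162, 164, 163, 165, 168, 169, 169, 169, 170, 170, 168, 169, 171, 169, 168, 173, 166, 170, 171, 169, 170, 170, 163, 149, 121, 99, 89, 90, 91] 165
[99, 104, 100, 101, 101, 104, 104, 106, 104, 104, 104, 102, 106, 103, 104, 109, 107, 113, 112, 118, 114, 114, 111, 110, 108, 92, 57, 19, 16, 6, 8, 10, 18, 10, 21, 28, 46, 44, 44, 41, 36, 35, 35, 28, 28, 25, 24, 40, 79, 127, 160, 171, 171, 173, 172, 170, 173, 171, 172, 170, 172, 174, 172, 169, 171, 171, 171, 171, 172, 173, 172, 171, 170, 168, 146, 115, 92, 95, 91, 91] 165
```

```bash
python3 - <<'E'
from h import *
c=load("w7")
for n,u,v,z in [("tab back",274,213.2,.114),("tab front top",274,199.5,.114),("tab front bot",274,190.7,.086),("mark back top",305,195.8,.062),("mark foot start",300,173.8,.018)]: print(n,at(c,u,v,z))
for y in(-.064,-.066,-.068):print(y,[proj(c,[.679,y+d,z]).round(1).tolist() for d,z in((-.0025,.062),(.0025,.018))])
im=c["color"]
for v in range(170,200,2): print(v,im[v,288:318:3,2].tolist())
E
```

```text
tab back [ 0.652  -0.0722  0.114 ]
tab front top [ 0.6517 -0.0626  0.114 ]
tab front bot [ 0.6516 -0.0623  0.086 ]
mark back top [ 0.6773 -0.0707  0.062 ]
mark foot start [ 0.6754 -0.0597  0.018 ]
-0.064 [[307.4, 190.9], [303.7, 175.9]]
-0.066 [[307.3, 193.3], [303.6, 178.0]]
-0.068 [[307.1, 195.7], [303.5, 180.2]]
170 [193, 197, 231, 225, 226, 228, 165, 159, 158, 153]
172 [192, 198, 210, 162, 175, 222, 158, 157, 157, 156]
174 [192, 201, 183, 175, 176, 182, 166, 157, 155, 155]
176 [200, 213, 207, 213, 212, 209, 209, 161, 156, 152]
178 [196, 219, 210, 214, 217, 214, 207, 162, 158, 152]
180 [159, 209, 180, 180, 181, 180, 178, 161, 162, 156]
182 [133, 196, 116, 113, 110, 115, 113, 140, 159, 159]
184 [119, 163, 108, 109, 108, 109, 108, 123, 157, 157]
186 [115, 126, 101, 110, 107, 111, 112, 116, 152, 154]
188 [115, 112, 108, 150, 151, 153, 152, 147, 162, 155]
190 [90, 93, 137, 204, 205, 206, 201, 204, 177, 159]
192 [22, 40, 144, 210, 211, 210, 211, 208, 176, 159]
194 [16, 8, 119, 188, 183, 185, 178, 181, 165, 161]
196 [17, 21, 86, 133, 149, 148, 110, 110, 158, 164]
198 [14, 25, 64, 139, 218, 213, 135, 134, 158, 161]
```

Tab centre y is about −0.0674 and the mark −0.0672 in the same view, so the stop is aligned within about 1 mm. Next is the pipe.

Call:
servo_tool --plan '[{"offset":[0.0078,-0.02,0.004],"turn":[0.009,0,0.08],"jaw":0.75},{"offset":[0.0078,-0.04,0.004],"turn":[0.009,0,0.08],"jaw":0.8},{"offset":[0.0078,-0.05,0.004],"turn":[0.009,0,0.08],"jaw":1},{"offset":[0.0078,-0.05,0.004],"turn":[0.009,0,0.08],"jaw":1},{"offset":[0.0078,-0.05,0.004],"turn":[0.009,0,0.08],"jaw":1},{"offset":[0.0078,-0.05,0.004],"turn":[0.009,0,0.08],"jaw":1},{"offset":[0.0078,-0.04,0.004],"turn":[0.009,0,0.08],"jaw":1},{"offset":[0.0078,-0.02,0.004],"turn":[0.009,0,0.08],"jaw":1},{"offset":[0,0,0],"turn":[0,0,0.08],"jaw":1},{"offset":[0,0,0],"turn":[0,0,0],"jaw":1}]'

```text
t: 20.55
tcp_pos: [0.4608, -0.0334, 0.2202]
tcp_rot: [-2.271, -2.162, 0.005]
contact_force: [-0.3, 0.2, 0.3]
gripper_width: 0.998
grip_force: 0.0
```

```bash
python3 - <<'E'
from h import *; from bench import r
s=r.read_state();R0=R.from_rotvec(s["tcp_rot"]);y=R0.as_matrix()[:,1];psi=np.arctan2(y[1],y[0]);print(s["tcp_pos"],psi,R0.as_matrix()[:,2])
c=r.capture("wrist");pickle.dump(c,open("pics/w8.pkl","wb"));g=c["color"].astype(int);np.set_printoptions(linewidth=200)
e=proj(c,[.4658,.0624,.0497]);print("end",e)
# pipe edges on rows
for v in (130,160,190,220,250):
    row=cv2.GaussianBlur(c["color"],(5,5),0)[v].min(1); d=np.diff(row.astype(int)); print(v,row[200:360:6].tolist())
u=int(e[0]);print(int(e[1])-40,g[int(e[1])-40:int(e[1])+40:2,u].min(1).tolist())
E
```

```text
[ 0.4608 -0.0334  0.2202] -0.04885794464506641 [-0.0064  0.0025 -1.    ]
end [280.6978  69.5825]
130 [133, 129, 129, 134, 129, 128, 129, 128, 128, 120, 154, 169, 185, 199, 186, 170, 154, 129, 69, 126, 122, 125, 124, 125, 129, 129, 63]
160 [129, 125, 128, 133, 129, 129, 131, 127, 131, 116, 154, 169, 185, 196, 183, 169, 151, 125, 76, 127, 128, 131, 126, 127, 128, 123, 74]
190 [129, 131, 130, 133, 129, 133, 130, 129, 130, 111, 153, 169, 185, 194, 180, 168, 150, 120, 78, 128, 130, 129, 132, 129, 125, 130, 95]
220 [128, 129, 131, 130, 132, 135, 128, 131, 129, 109, 152, 169, 185, 190, 177, 165, 148, 115, 96, 131, 130, 133, 129, 135, 132, 130, 118]
250 [126, 130, 130, 132, 132, 126, 121, 66, 68, 63, 86, 91, 97, 104, 116, 146, 92, 78, 68, 71, 70, 68, 71, 72, 70, 68, 67]
29 [125, 125, 126, 127, 126, 128, 126, 123, 124, 123, 124, 124, 125, 129, 129, 129, 125, 125, 132, 136, 155, 192, 201, 203, 201, 178, 158, 192, 200, 201, 201, 197, 202, 197, 200, 201, 199, 198, 199, 201]
```

```bash
python3 - <<'E'
from h import *; from bench import r
s=r.read_state();c=load("w8")
print("end",at(c,280,69.5,.068),"L",at(c,256,170,.0497),"R",at(c,304.5,170,.0497))
go(s,[.4612,-.041,.0625],-.047,6)
E
```

```text
end [0.4653 0.0606 0.068 ] L [ 0.4432 -0.0099  0.0497] R [ 0.4809 -0.0117  0.0497]
rows 6 offset [-0.0021  0.0002  0.0439] turn [-0.008 -0.003 -0.003] step mm 26.342420268114093
```

Call:
servo_tool --plan '[{"offset":[-0.006,0,0.05],"turn":[-0.008,-0.003,0],"jaw":1},{"offset":[-0.005,0,0.055],"turn":[-0.008,-0.003,0],"jaw":1},{"offset":[0,0,0.055],"turn":[-0.008,-0.003,0],"jaw":1},{"offset":[0,0,0.045],"turn":[-0.008,-0.003,0],"jaw":1},{"offset":[0,0,0.036],"turn":[-0.008,-0.003,0],"jaw":1},{"offset":[0,0,0.022],"turn":[-0.008,-0.003,0],"jaw":1},{"offset":[0,0,0],"turn":[0,0,0],"jaw":0.7},{"offset":[0,0,0],"turn":[0,0,0],"jaw":0.4},{"offset":[0,0,0],"turn":[0,0,0],"jaw":0.3},{"offset":[0,0,0],"turn":[0,0,0],"jaw":0.3}]' --force 60

```text
t: 21.6
tcp_pos: [0.4604, -0.04, 0.0636]
tcp_rot: [2.274, 2.165, 0.002]
contact_force: [1.0, -0.2, 0.4]
gripper_width: 0.468
grip_force: 60.4
```

Call:
servo_tool --plan '[{"offset":[0,0,0],"turn":[0,0,0],"jaw":0.3},{"offset":[0,0,0],"turn":[0,0,0],"jaw":0.3},{"offset":[0,0,-0.01],"turn":[0,0,0],"jaw":0.3},{"offset":[0,0,-0.02],"turn":[0,0,0],"jaw":0.3},{"offset":[0,0,-0.03],"turn":[0,0,0],"jaw":0.3},{"offset":[0,0,-0.04],"turn":[0,0,0],"jaw":0.3},{"offset":[0,0,-0.03],"turn":[0,0,0],"jaw":0.3},{"offset":[0,0,-0.02],"turn":[0,0,0],"jaw":0.3},{"offset":[0,0,0],"turn":[0,0,0],"jaw":0.3},{"offset":[0,0,0],"turn":[0,0,0],"jaw":0.3}]'

```text
t: 22.6
tcp_pos: [0.4581, -0.0395, 0.1524]
tcp_rot: [-2.273, -2.165, 0.002]
contact_force: [0.1, -0.2, -2.5]
gripper_width: 0.467
grip_force: 60.8
```

```bash
python3 - <<'E'
from h import *; from bench import r
s=r.read_state();print(s["tcp_pos"],s["tcp_rot"],s["gripper_width"],s["grip_force"],s["contact_force"],s["torque"])
print(go(s,[.562,.046,.15],.037,8))
c=r.capture("wrist");pickle.dump(c,open("pics/w9.pkl","wb"));g=cv2.GaussianBlur(c["color"],(3,3),0).min(2)
p=s["tcp_pos"];e=proj(c,[p[0]+.004,p[1]+.098,p[2]-.012]);print(e)
u=int(e[0]);print(g[0:90:2,u].tolist())
E
```

```text
[ 0.4581 -0.0395  0.1524] [-2.2732 -2.1651  0.0021] 0.4673317814202612 60.75070381164551 [ 0.104  -0.1925 -2.5156] [ 0.0198  0.0011 -0.0276]
rows 8 offset [0.0181 0.0215 0.0005] turn [-0.003 -0.001 -0.089] step mm 16.82860790891877
[[0.47, -0.03, 0.15], [0.48, -0.02, 0.15], [0.5, -0.01, 0.15], [0.51, 0.0, 0.15], [0.52, 0.01, 0.15], [0.54, 0.02, 0.15], [0.55, 0.03, 0.15], [0.56, 0.05, 0.15]]
[276.8964   6.8353]
[196, 190, 163, 139, 135, 155, 190, 196, 195, 195, 196, 195, 195, 196, 196, 195, 196, 196, 196, 196, 195, 196, 196, 196, 196, 197, 196, 197, 197, 196, 195, 195, 195, 196, 196, 197, 196, 196, 196, 195, 195, 195, 195, 195, 194]
```

Call:
servo_tool --plan '[{"offset":[0.01,0.01,0],"turn":[0,0,-0.07],"jaw":0.3},{"offset":[0.015,0.018,0],"turn":[0,0,-0.07],"jaw":0.3},{"offset":[0.018,0.022,0],"turn":[0,0,-0.07],"jaw":0.3},{"offset":[0.02,0.025,0],"turn":[0,0,-0.07],"jaw":0.3},{"offset":[0.02,0.025,0],"turn":[0,0,-0.07],"jaw":0.3},{"offset":[0.02,0.025,0],"turn":[0,0,-0.07],"jaw":0.3},{"offset":[0.018,0.02,0],"turn":[0,0,-0.07],"jaw":0.3},{"offset":[0.014,0.017,0],"turn":[0,0,-0.07],"jaw":0.3},{"offset":[0.01,0.01,0],"turn":[0,0,-0.07],"jaw":0.3},{"offset":[0,0,0],"turn":[0,0,-0.08],"jaw":0.3}]'

```text
t: 23.65
tcp_pos: [0.564, 0.0469, 0.1521]
tcp_rot: [-2.177, -2.263, 0.001]
contact_force: [-0.7, 0.0, -2.4]
gripper_width: 0.468
grip_force: 60.8
```

```bash
python3 - <<'E'
from h import *; from bench import r
s=r.read_state();y=R.from_rotvec(s["tcp_rot"]).as_matrix()[:,1];print(s["tcp_pos"],s["tcp_rot"],np.arctan2(y[1],y[0]),s["contact_force"])
go(s,[.562,.046,.079],.037,6)
E
```

```text
[0.564  0.0469 0.1521] [-2.1769 -2.2627  0.0007] 0.03865245515918902 [-0.662   0.0012 -2.4087]
rows 6 offset [-0.0002 -0.0006  0.0203] turn [-0.002 -0.001  0.002] step mm 12.18502723715607
```

Call:
servo_tool --plan '[{"offset":[0,-0.001,0.012],"turn":[0,0,0],"jaw":0.3},{"offset":[0,-0.001,0.025],"turn":[0,0,0],"jaw":0.3},{"offset":[0,-0.001,0.03],"turn":[0,0,0],"jaw":0.3},{"offset":[0,0,0.025],"turn":[0,0,0],"jaw":0.3},{"offset":[0,0,0.018],"turn":[0,0,0],"jaw":0.3},{"offset":[0,0,0.01],"turn":[0,0,0],"jaw":0.3},{"offset":[-0.003,0,0],"turn":[0,0,0],"jaw":0.3},{"offset":[-0.004,0,0],"turn":[0,0,0],"jaw":0.3},{"offset":[-0.003,0,0],"turn":[0,0,0],"jaw":0.3},{"offset":[0,0,0],"turn":[0,0,0],"jaw":0.3}]'

```text
t: 24.65
tcp_pos: [0.5619, 0.039, 0.0809]
tcp_rot: [-2.181, -2.26, 0.0]
contact_force: [0.2, -0.5, -2.4]
gripper_width: 0.468
grip_force: 60.8
```

```bash
python3 - <<'E'
from h import *; from bench import r
s=r.read_state();print(s["tcp_pos"],s["contact_force"],s["torque"])
c=r.capture("top");pickle.dump(c,open("pics/t9.pkl","wb"));g=cv2.cvtColor(c["color"],cv2.COLOR_BGR2GRAY)
print(proj(c,[.566,-.0626,.075]),proj(c,[.566,-.0666,.086]),proj(c,[.566,-.0746,.086]))
v=int(proj(c,[.566,-.0666,.075])[1])
for k in(-3,0,3):print(v+k,g[v+k,285:325].tolist())
E
```

```text
[0.5619 0.039  0.0809] [ 0.1749 -0.4715 -2.4439] [-0.0068  0.0221 -0.0329]
[303.2855 215.2496] [305.2896 214.4836] [308.6398 214.5244]
212 [138, 139, 138, 138, 138, 139, 139, 138, 139, 139, 138, 138, 134, 128, 130, 137, 136, 127, 118, 121, 137, 149, 144, 131, 121, 120, 120, 120, 120, 120, 120, 131, 168, 205, 222, 224, 225, 224, 225, 224]
215 [149, 148, 148, 149, 149, 149, 149, 148, 149, 148, 148, 148, 145, 137, 135, 142, 145, 141, 130, 122, 129, 141, 144, 140, 133, 130, 130, 130, 129, 129, 128, 132, 157, 203, 229, 233, 234, 233, 233, 233]
218 [152, 150, 151, 151, 151, 151, 151, 150, 151, 150, 151, 150, 145, 137, 135, 142, 147, 142, 134, 124, 126, 139, 146, 145, 139, 134, 133, 133, 133, 133, 132, 132, 132, 140, 169, 210, 231, 234, 233, 233]
```

Call:
servo_tool --plan '[{"offset":[-0.002,0,0.003],"turn":[0,0,0],"jaw":0.3},{"offset":[-0.001,0,0.003],"turn":[0,0,0],"jaw":0.3},{"offset":[0,0,0.003],"turn":[0,0,0],"jaw":0.3},{"offset":[0,0,0.002],"turn":[0,0,0],"jaw":0.3},{"offset":[0,0,0.001],"turn":[0,0,0],"jaw":0.3},{"offset":[0,0,0],"turn":[0,0,0],"jaw":0.3},{"offset":[0,0,0],"turn":[0,0,0],"jaw":0.3},{"offset":[0,0,0],"turn":[0,0,0],"jaw":0.3},{"offset":[0,0,0],"turn":[0,0,0],"jaw":0.3},{"offset":[0,0,0],"turn":[0,0,0],"jaw":0.3}]'

```text
t: 25.7
tcp_pos: [0.5623, 0.0377, 0.0738]
tcp_rot: [-2.18, -2.262, -0.0]
contact_force: [0.8, -0.1, 5.4]
gripper_width: 0.468
grip_force: 61.5
```

```bash
python3 - <<'E'
from h import *; from bench import r
s=r.read_state();print(s["tcp_pos"],s["contact_force"],s["torque"])
c=r.capture("top");g=cv2.cvtColor(c["color"],cv2.COLOR_BGR2GRAY)
for k in(212,215,218):print(g[k,294:312].tolist())
E
```

```text
[0.5623 0.0377 0.0738] [ 0.8289 -0.1081  5.3503] [-0.0851  0.0402  0.1711]
[138, 138, 138, 135, 129, 127, 131, 134, 128, 120, 120, 137, 148, 145, 130, 120, 120, 121]
[148, 148, 148, 146, 138, 132, 137, 144, 141, 131, 122, 127, 142, 145, 140, 134, 131, 130]
[151, 150, 151, 149, 145, 139, 140, 142, 135, 125, 121, 127, 139, 147, 144, 138, 134, 133]
```

Call:
servo_tool --plan '[{"offset":[-0.002,0,-0.0005],"turn":[0,0,0],"jaw":0.3},{"offset":[-0.0015,0,0],"turn":[0,0,0],"jaw":0.3},{"offset":[0,0,0],"turn":[0,0,0],"jaw":0.3},{"offset":[0,0,0],"turn":[0,0,0],"jaw":0.5},{"offset":[0,0,0],"turn":[0,0,0],"jaw":0.6},{"offset":[0,0,0],"turn":[0,0,0],"jaw":0.75},{"offset":[0,0,0],"turn":[0,0,0],"jaw":0.75},{"offset":[0,0,-0.04],"turn":[0,0,0],"jaw":0.75},{"offset":[0,0,-0.08],"turn":[0,0,0],"jaw":0.75},{"offset":[0,0,-0.08],"turn":[0,0,0],"jaw":0.75}]'

```text
t: 26.75
tcp_pos: [0.5603, 0.0349, 0.1936]
tcp_rot: [-2.18, -2.257, 0.007]
contact_force: [1.3, 0.4, 0.2]
gripper_width: 0.755
grip_force: 0.0
```

Call:
servo_tool --plan '[{"offset":[0,0,-0.04],"turn":[0,0,0],"jaw":0.75},{"offset":[0.04,-0.02,0],"turn":[0,0,0],"jaw":0.75},{"offset":[0.06,-0.02,0],"turn":[0,0,0],"jaw":0.75},{"offset":[0.06,-0.02,0],"turn":[0,0,0],"jaw":0.75},{"offset":[0.06,-0.02,0],"turn":[0,0,0],"jaw":0.75},{"offset":[0.04,-0.02,0],"turn":[0,0,0],"jaw":0.75},{"offset":[0,0,0],"turn":[0,0,0],"jaw":0.75},{"offset":[0,0,0],"turn":[0,0,0],"jaw":0.75},{"offset":[0,0,0],"turn":[0,0,0],"jaw":0.75},{"offset":[0,0,0],"turn":[0,0,0],"jaw":0.75}]'

```text
t: 27.75
tcp_pos: [0.4967, 0.1876, 0.2176]
tcp_rot: [-2.184, -2.257, 0.002]
contact_force: [-0.1, -0.7, -0.3]
gripper_width: 0.752
grip_force: 0.0
```

```bash
python3 - <<'E'
from h import *; from bench import r
s=r.read_state();print(s["tcp_pos"],s["contact_force"])
c=r.capture("top");pickle.dump(c,open("pics/t10.pkl","wb"));g=cv2.cvtColor(c["color"],cv2.COLOR_BGR2GRAY)
for k in(210,213,216,219,222):print(k,g[k,294:312].tolist())
print("col",[(u,g[200:236,u].tolist()) for u in(270,295)])
print("predicted +y end",proj(c,[.5585,.1365,.07]),g[int(proj(c,[.5585,.1365,.07])[1]),205:240].tolist())
# tab & mark rows
print("tab",proj(c,[.652,-.0674,.114]),"mark",proj(c,[.679,-.0672,.062]))
hsv=cv2.cvtColor(c["color"],cv2.COLOR_BGR2HSV);m=((hsv[...,0]<8)|(hsv[...,0]>172))&(hsv[...,1]>150)&(hsv[...,2]>60);ys,xs=np.nonzero(m[165:190,290:320]);print(xs.mean()+290,xs.min()+290,xs.max()+290,ys.min()+165,ys.max()+165)
k=int(proj(c,[.652,-.0674,.114])[1]);print([g[k+d,296:318].tolist() for d in(-3,0,3)])
E
```

```text
[0.4967 0.1876 0.2176] [-0.0792 -0.6805 -0.2815]
210 [204, 205, 206, 205, 200, 193, 196, 200, 188, 162, 173, 226, 243, 239, 204, 143, 113, 113]
213 [235, 235, 236, 236, 232, 224, 226, 234, 228, 192, 176, 223, 242, 239, 207, 146, 112, 112]
216 [243, 243, 243, 243, 241, 236, 237, 242, 238, 204, 169, 205, 236, 239, 218, 166, 127, 120]
219 [238, 238, 238, 238, 234, 226, 229, 236, 232, 197, 160, 191, 233, 240, 230, 187, 138, 122]
222 [211, 210, 210, 209, 204, 195, 197, 205, 197, 161, 132, 169, 228, 242, 237, 195, 134, 106]
col [(270, [224, 226, 227, 226, 220, 216, 217, 215, 201, 188, 199, 216, 228, 234, 239, 243, 245, 245, 244, 240, 235, 229, 216, 195, 165, 137, 122, 117, 110, 107, 107, 108, 104, 94, 86, 85]), (295, [222, 223, 223, 218, 212, 211, 209, 198, 183, 187, 205, 221, 231, 235, 240, 242, 243, 243, 242, 238, 232, 223, 210, 188, 167, 173, 198, 211, 216, 218, 219, 212, 189, 164, 165, 175])]
predicted +y end [220.7643 217.6615] [217, 218, 218, 217, 217, 217, 217, 217, 216, 218, 217, 211, 192, 157, 128, 125, 129, 122, 125, 133, 138, 137, 138, 137, 137, 138, 137, 138, 138, 138, 136, 136, 136, 137, 137]
tab [306.4397 176.5572] mark [304.6885 171.4806]
302.0 301 303 175 178
[[178, 178, 177, 175, 171, 159, 131, 87, 46, 29, 29, 44, 93, 143, 171, 174, 172, 172, 174, 176, 173, 171], [210, 216, 219, 205, 170, 128, 91, 57, 33, 26, 28, 41, 94, 153, 174, 170, 172, 182, 192, 199, 207, 207], [206, 212, 212, 201, 180, 158, 128, 84, 44, 30, 29, 32, 55, 90, 106, 107, 107, 114, 133, 165, 194, 209]]
```

```bash
python3 -c "
from bench import r
print(r.job_done())"
```

```text
the job is handed in; nothing more can be done
None
```

I handed the job in at about 28 s of the 72 s allowed. The basket is upright in the blue tray, the fitting is in the orange tray and the stop plate measures within about 2 mm of the red mark. The pipe lies in the cradle with its end about 1–2 mm off the stop plate. The hand-in returned no verdict, and I did not re-check the fitting after letting it go.

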